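# Lock the filter cartridge into the vacuum unit

### The job

Take the grey filter cartridge out of the blue tray and fit it into the bayonet collar on top of the white vacuum unit: let its two lugs drop into the collar's slots, push it in against the spring, twist it a quarter turn clockwise (seen from above) to the stop, and let it rise into its locking notch, so that it stays locked when you let go. Work by feel and do not force it (keep under 50 N on the unit), and leave the jar, the tape roll and the red bin where they are.

Things in the scene. Friction and masses are not known exactly. Their poses are not given: they have to be found in the camera images.
- cartridge: Loose grey filter cartridge, 90 mm high, 0.15 to 0.3 kg, upright in the tray. Origin: centre of its underside, z up. From below: round spigot 40 mm across and 24 mm long, its lowest 3.5 mm tapering to 33 mm, with two lugs; ribbed drum 62 mm across from 24 to 54 mm; grip bar on top from 54 to 90 mm, 52 mm long along x, 14 mm thick along y. A half turn about z leaves it the same.
- lugs (a point): Point on the cartridge's axis 7 mm above its underside, between the two lugs, axes as the cartridge's. The lugs point along the cartridge's +x and -x (in line with the grip bar), reach 27 mm from the axis, are 10 mm wide and 6 mm thick: 4 to 10 mm above the underside. Let go part-way through the turn, the cartridge stays under the collar's lip (at 4 mm) and can be gripped anew.
- unit: Fixed white bench vacuum unit, a box of 200 x 260 x 70 mm (x, y, z); origin at the centre of its underside, z up. The middle of its flat top carries the aluminium bayonet collar; nothing else stands on it. Unit and collar stand firm.
- socket (a point): Centre of the collar's floor, 70 mm above the unit's underside, axes as the unit's. Hard stop for the cartridge's underside (0 mm). From 15 mm up a sprung pin in the middle pushes it back: 4 N at first, 8 N at 8 mm, 12 N at 0. At 4 mm or lower the lugs are below the lip and free to turn. Where the turn ends the lip is recessed: let go there, it rises and rests locked at 8 mm.
- collar_top (a point): Centre of the collar's top face, 22 mm above socket, axes as the unit's. Ring 72 mm across, bore 44 mm. Two facing slots, 13 mm wide (lugs enter within 0.05 rad), lie along the unit's x axis, but up to 0.65 rad off it either way; no pose tells this: look or feel. Lugs on the top face: underside at 18 mm over socket. It turns only clockwise, 90 +-4 degrees, to a stop.
- tray: Fixed open blue tray, 280 x 200 x 32 mm (x, y, z), walls and floor 5 mm thick; origin at the centre of its underside. The cartridge stands in it 65 mm to one side of the middle along the tray's x, the jar to the other.
- jar: Loose closed round white jar with a black lid, 60 mm diameter, 62 mm high, standing in the tray; origin at the centre of its underside. To be left alone.
- tape: Loose roll of yellow tape lying flat, 96 mm diameter, 48 mm high, beyond the unit; origin at the centre of its underside. To be left alone.
- bin: Loose red bin of 100 x 150 x 50 mm with black tubes in it, beyond the tray; origin at the centre of its underside. To be left alone.
Things that resemble listed ones, but are neither listed nor needed, are in the scene too. Leave any orange look-alike of the cartridge alone.

How it is judged:
By the outcome, as a careful person would: the job done as asked, in the order asked, and still so for the second after the job is handed in, with the robot touching nothing.
It also fails if it takes over 72 s, if anything falls off the work surface, if the arm or the gripper's body presses on something with over 40 N, if the wrist force passes 120 N, or if a joint passes its speed limit or range.

### The arm

A 6-joint arm with a two-finger parallel gripper is mounted at the origin on the work surface. World frame = base frame: x ahead of the robot, y to its left, z up, the work surface at z = 0. Lengths are in m, angles in degrees, forces in N, time in s.
With the tool pointing down it reaches from about 0.3 to 0.75 m from the base axis. Payload 8.5 kg.
Tool frame: the origin (TCP) lies midway between the tips of the shut fingers; the grasp point (between the pads) lies 19 mm behind it; z points along the fingers, y is the line along which they close (so a half turn about z gives the same grasp; the last joint's range is limited). The gripper opens to 88 mm and grips with 3 to 60 N. Pads are 18 mm wide; open, the fingers measure 123 mm over their backs; the gripper's body (75 mm by 187 mm) begins 45 mm behind the grasp point.
Start: joints at [63.295, 21.807, 74.336, -0, 83.858, -12.336], TCP at [0.136, 0.533, 0.239] pointing down, gripper open.
Joint ranges: [-178.18, 178.18], [-50.72, 133.34], [12.68, 142.11], [-81.47, 261.47], [9.98, 163.14], [-165.26, 165.26]. Speed limits (degrees/s): [136.94, 136.94, 180, 180, 180, 180].

### API

Orientations are given as a 3x3 rotation matrix whose columns are the frame's x, y, z axes.
In Python, from cell import manip gives the robot as it stands.
- The arm moves only by the shell command python3 -m crank 'ROWS' [FORCE]. ROWS is JSON, one flat list of numbers, 7 for each row, row after row: the shift along the tool's x, y, z scaled (see below), then the turn, a rotation vector about the tool's x, y, z scaled (see below), then the gripper command: -1 is fully open, 1 is shut, values between are in proportion. In form: [dx, dy, dz, wx, wy, wz, grip, dx, dy, dz, wx, wy, wz, grip, ...]. A call has exactly 10 rows; each row shifts and turns the commanded pose from where the row before left it, along the tool's axes as they then stand; what a row does not reach is not made up. The controller multiplies each number of a shift by 20 cm and each number of a turn by pi rad. A row lasts 1/8 s, in which the tool goes at most 62.5 mm and 10.7 degrees, less where a joint would pass 70% of its speed; a pose out of reach is approached as far as the arm can. A call with a number of a shift or a turn outside -1 to 1 is refused whole. A call with a gripper value outside its range is refused whole. The fingers move at their own pace and stop on an object; FORCE is the grip in N (left out, the last holds). Time passes only in rows, so rows that do not move let the fingers close, or fill a call up. It gives the time, the measured TCP pose, the force, the opening and the grip force at its end, in the units of the state.
- manip.observe(): the state, without advancing time (a new reading comes with each control period).
- manip.snapshot(name): name is "side" or "top"; returns the picture (480x640x3 uint8, blue, green, red); there is no depth.
- manip.camera_info(name): a dict with "fx", "fy", "cx", "cy" (pixels), "R" (3x3) and "t" (3): a world point X has camera coordinates R X + t. Camera axes: x right, y down, z forward; pixel columns grow to the right and rows downward; lengths in m; the calibration is good to about 2 mm. A picture is of the moment at which its call begins. camera_info takes no time and is no camera call.
- manip.sign_off(): hands the job in; it is judged then, once.
The state is a dict: "time": time; "q": joint angles; "joint_velocities": joint speeds; "joint_efforts": joint torques, N m; "tcp_pos": TCP position; "eef_rot": TCP orientation; "ft_force": force on the tool from outside, world axes, zero at the start; "ft_torque": the same for the moment, N m; "opening": opening from 0.0 (shut) to 1.0 (fully open); "grasp_force": force on a finger pad.
Only numpy, scipy, OpenCV 4.12 (cv2) and the standard library are available. Lean on these libraries where they do the work, as an engineer would, in place of code of your own. Each camera call takes 0.05 s, during which the arm holds its last target. There are 200 camera calls.

## Working session

There is one attempt and no reset: what is moved stays moved. The work goes in short steps, Python scripts to look and compute and a shell command to move; the robot and the scene stay as the last step left them, time stands still between calls to the robot, and variables do not carry over. Pictures are saved under pics/ and viewed, at most 10 in all, crops included, and the job is handed in when it is done.

```bash
mkdir -p pics; ls; python3 - <<'E'
from cell import manip
import cv2,numpy as np
for n in("side","top"):
    cv2.imwrite(f"pics/{n}0.png",manip.snapshot(n)); c=manip.camera_info(n); print(n,{k:np.round(v,4).tolist() for k,v in c.items()})
s=manip.observe(); print(s["time"],s["tcp_pos"],np.round(s["eef_rot"],3).tolist(),s["ft_force"],s["opening"])
E
```

```text
pics
side {'fx': 522.2188, 'fy': 522.2188, 'cx': 309.1993, 'cy': 231.4948, 'R': [[0.8977, -0.4406, 0.0019], [-0.3048, -0.6241, -0.7194], [0.3181, 0.6452, -0.6946]], 't': [-0.4729, 0.2862, 0.7938]}
top {'fx': 573.1925, 'fy': 573.1925, 'cx': 314.1159, 'cy': 240.9746, 'R': [[-0.0265, -0.9996, -0.0068], [-0.9809, 0.0273, -0.1923], [0.1924, 0.0016, -0.9813]], 't': [0.1148, 0.6035, 0.9869]}
0.1 [0.13638632 0.53256778 0.23822026] [[-0.969, 0.248, -0.001], [0.248, 0.969, -0.001], [0.0, -0.001, -1.0]] [-0.14619269  0.3062321   0.20131953] 0.99627717210647
```

View pics/top0.png

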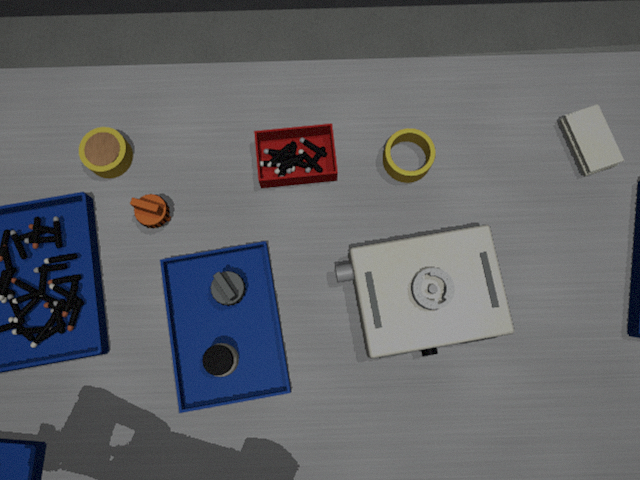

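View pics/side0.png

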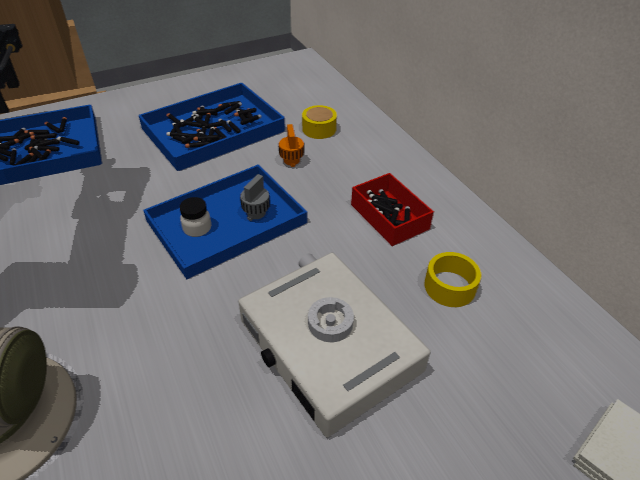

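Candidates in the top view are the grey cartridge in the blue tray (228,287), the orange look-alike outside it (150,210) and the jar (220,358). I choose the grey one in the tray and will check it and the collar in one close crop. The collar is at (432,288) in the top view and (331,319) in the side view.

```bash
python3 - <<'E'
import cv2,numpy as np
t=cv2.imread("pics/top0.png");s=cv2.imread("pics/side0.png")
f=lambda im,u,v,w=33:cv2.resize(im[v-25:v+25,u-w:u+w],(400,300),interpolation=cv2.INTER_CUBIC)
cv2.imwrite("pics/crop1.png",np.vstack([np.hstack([f(t,228,287),f(t,432,288)]),np.hstack([f(s,255,198),f(s,331,319)])]))
E
```

```text
(no output)
```

View pics/crop1.png

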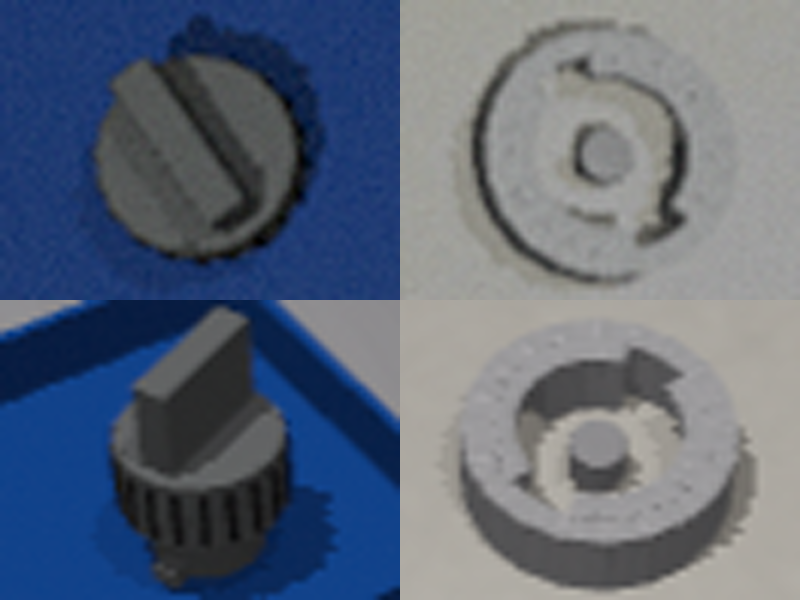

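```bash
cat >h.py <<'E'
import cv2,numpy as np
from cell import manip
C={n:manip.camera_info(n) for n in("side","top")}
def ray(n,p):
    c=C[n];R=np.array(c["R"]);t=np.array(c["t"])
    return -R.T@t, R.T@np.array([(p[0]-c["cx"])/c["fx"],(p[1]-c["cy"])/c["fy"],1])
def plane(n,p,z):
    o,d=ray(n,p); return o+d*(z-o[2])/d[2]
def tri(pt,ps):
    o1,d1=ray("top",pt);o2,d2=ray("side",ps)
    k=np.linalg.lstsq(np.c_[d1,-d2],o2-o1,rcond=None)[0]
    a=o1+k[0]*d1;b=o2+k[1]*d2; return (a+b)/2,np.linalg.norm(a-b)
def proj(n,X):
    c=C[n];x=np.array(c["R"])@X+c["t"]; return np.array([c["fx"]*x[0]/x[2]+c["cx"],c["fy"]*x[1]/x[2]+c["cy"]])
ang=lambda a,b:np.degrees(np.arctan2(*(np.array(a)-b)[1::-1]))
E
python3 - <<'E'
from h import *
np.set_printoptions(precision=4,suppress=True)
k=400/66
def T(u,v,U,V): return lambda x,y:(U-33+(x-u)/k+0.0,V-25+(y-v)/k)
tc,tk,sc,sk=T(0,0,228,287),T(400,0,432,288),T(0,300,255,198),T(400,300,331,319)
A=[(150,58),(112,88),(210,228),(245,194)]; B=[(248,318),(215,308),(135,388),(160,400)]
print("bar corners 2-view"); 
for a,b in ((A[0],B[0]),(A[1],B[1]),(A[2],B[2]),(A[3],B[3])): print(tri(tc(*a),sc(*b)))
print("ctr",tri(tc(*np.mean(A,0)),sc(*np.mean(B,0))))
P=[plane("top",tc(*a),.095) for a in A];print("bar ang top",ang((P[0]+P[1])/2,(P[2]+P[3])/2))
P=[plane("side",sc(*a),.095) for a in B];print("bar ang side",ang((P[0]+P[1])/2,(P[2]+P[3])/2))
print("collar",tri(tk(612,150),sk(600,431)))
for n,f,a,b in(("top",tk,(570,70),(668,228)),("side",sk,(655,366),(522,485))):
    p=plane(n,f(*a),.092);q=plane(n,f(*b),.092);print(n,"slots",p,q,(p+q)/2,np.linalg.norm(p-q),ang(p,q))
# ring ellipse, grey value mask: ring slightly bluish vs unit's warm white
for n,(u,v) in (("top",(432,288)),("side",(331,319))):
    im=cv2.imread(f"pics/{n}0.png")[v-32:v+32,u-34:u+34].astype(int)
    m=((im[...,0]-im[...,2]>-3)&(im.mean(2)>110)).astype(np.uint8)
    cs,_=cv2.findContours(m,0,1);c=max(cs,key=cv2.contourArea);h=cv2.convexHull(c)
    e=cv2.fitEllipse(h);c0=(e[0][0]+u-34,e[0][1]+v-32);print(n,c0,e[1],plane(n,c0,.092))
E
```

```text
bar corners 2-view
(array([0.55  , 0.2644, 0.0941]), np.float64(0.0006154269322885607))
(array([0.542 , 0.2753, 0.0934]), np.float64(0.001247706395722628))
(array([0.5014, 0.2469, 0.0935]), np.float64(0.00226091832170224))
(array([0.5088, 0.2375, 0.0932]), np.float64(0.002019387620741955))
ctr (array([0.5254, 0.256 , 0.0933]), np.float64(0.00036410580067200974))
bar ang top 34.503593308544446
bar ang side 34.114796326770126
collar (array([ 0.5118, -0.1079,  0.0899]), np.float64(0.0002964980997559671))
top slots [ 0.5348 -0.0969  0.092 ] [ 0.4887 -0.1219  0.092 ] [ 0.5118 -0.1094  0.092 ] 0.05241713857784151 28.454736918014827
side slots [ 0.5342 -0.0969  0.092 ] [ 0.4853 -0.1156  0.092 ] [ 0.5097 -0.1063  0.092 ] 0.05233648461511366 20.912314793742826
top (443.4653854370117, 295.40721130371094) (51.484535217285156, 66.2187728881836) [ 0.4977 -0.1229  0.092 ]
side (330.34292221069336, 315.5683994293213) (36.901371002197266, 45.53950500488281) [ 0.5103 -0.1088  0.092 ]
```

The crop shows the grey ribbed cartridge in the tray, with its grip bar at about 34° in world yaw. Its top centre is at (0.5255, 0.256, 0.093), against an expected height of 0.095. The collar is at (0.511, -0.108, 0.090), against an expected 0.092, and its slots lie at about 25° ± 4°. These agree with the given sizes, so I start moving.

```bash
python3 -m crank '[-0.223,-0.086,0,0,0,0,-1,-0.223,-0.086,0,0,0,0,-1,-0.223,-0.086,0,0,0,0,-1,-0.223,-0.086,0,0,0,0,-1,-0.223,-0.086,0,0,0,0,-1,-0.223,-0.086,0,0,0,0,-1,-0.223,-0.086,0,0,0,0,-1,-0.223,-0.086,0,0,0,0,-1,-0.223,-0.086,0,0,0,0,-1,-0.223,-0.086,0,0,0,0,-1]' 30
python3 -m crank '[0,0,0,0,0,-0.054,-1,0,0,0,0,0,-0.054,-1,0,0,0,0,0,-0.054,-1,0,0,0,0,0,-0.054,-1,0,0,0,0,0,-0.054,-1,0,0,0.15,0,0,0,-1,0,0,0.15,0,0,0,-1,0,0,0.15,0,0,0,-1,0,0,0.15,0,0,0,-1,0,0,0,0,0,0,-1]'
python3 -c "
from h import *
s=manip.observe();R=s['eef_rot'];p=np.array(s['tcp_pos']);print(s['time'],p,np.round(R,4).tolist(),ang(np.array(R)[:,1],np.zeros(3)),s['q'],s['ft_force'])
print('tool-frame shift to go /0.2',np.array(R).T@(np.array([.5255,.256,.064])-p)/.2)"
```

```text
time: 1.35
tcp_pos: [0.5269, 0.2543, 0.2384]
eef_rot: [[-0.969, 0.248, -0.001], [0.248, 0.969, -0.0], [0.001, -0.0, -1.0]]
ft_force: [-0.2, 0.3, -0.4]
opening: 0.998
grasp_force: 0.0
time: 2.6
tcp_pos: [0.5248, 0.2552, 0.1168]
eef_rot: [[-0.827, -0.562, -0.005], [-0.562, 0.827, -0.001], [0.005, 0.002, -1.0]]
ft_force: [-0.2, 0.2, -0.4]
opening: 1.0
grasp_force: 0.0
2.6 [0.52476932 0.25515659 0.1168161 ] [[-0.8268, -0.5625, -0.0048], [-0.5625, 0.8268, -0.0012], [0.0047, 0.0017, -1.0]] 124.22639174634922 [ 1.43134774e+01  3.15892196e+01  7.91852035e+01 -2.91675149e-04
  6.95109041e+01 -1.09913039e+02] [-0.19291489  0.18829323 -0.35879046]
tool-frame shift to go /0.2 [-0.00662949  0.00098509  0.26405439]
```

```bash
python3 -m crank '[-0.003,0,0.088,0,0,0,-1,-0.003,0,0.088,0,0,0,-1,0,0,0.088,0,0,0,-1,0,0,0,0,0,0,-1,0,0,0,0,0,0,1,0,0,0,0,0,0,1,0,0,0,0,0,0,1,0,0,0,0,0,0,1,0,0,0,0,0,0,1,0,0,0,0,0,0,1]' 40
python3 - <<'E'
from h import *
t=manip.snapshot("top");s=manip.snapshot("side")
f=lambda im,u,v:cv2.resize(im[v-45:v+45,u-60:u+60],(400,300),interpolation=cv2.INTER_CUBIC)
cv2.imwrite("pics/crop2.png",np.hstack([f(t,228,287),f(s,255,198)]))
E
```

```text
time: 3.85
tcp_pos: [0.5268, 0.2562, 0.066]
eef_rot: [[-0.827, -0.563, -0.0], [-0.563, 0.827, -0.0], [0.0, 0.0, -1.0]]
ft_force: [-0.5, 0.3, -0.2]
opening: 0.344
grasp_force: 0.0
```

View pics/crop2.png

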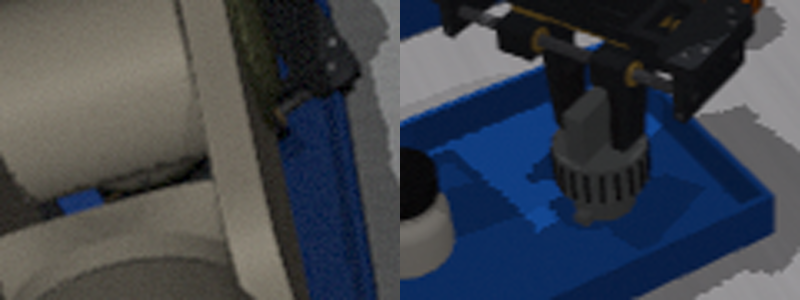

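The side view shows the fingers straddling the grip bar above the drum, still closing and clear of the jar. I finish closing and lift.

```bash
python3 -m crank '[0,0,0,0,0,0,1,0,0,0,0,0,0,1,0,0,0,0,0,0,1,0,0,0,0,0,0,1,0,0,-0.05,0,0,0,1,0,0,-0.15,0,0,0,1,0,0,-0.2,0,0,0,1,0,0,-0.2,0,0,0,1,0,0,-0.1,0,0,0,1,0,0,0,0,0,0,1]' 40
python3 - <<'E'
from h import *
o=manip.observe();R=np.array(o['eef_rot']);p=np.array(o['tcp_pos']);print(p,R,ang(R[:,1],np.zeros(3)),o["q"])
print(R.T@(np.array([.5110,-.108,p[2]])-p)/.2)
t=manip.snapshot("side")
u,v=proj("side",p).astype(int);print(u,v)
cv2.imwrite("pics/crop3.png",cv2.resize(t[max(v-45,0):v+75,u-80:u+80],(640,480),interpolation=cv2.INTER_CUBIC))
E
```

```text
time: 5.2
tcp_pos: [0.5272, 0.2563, 0.2078]
eef_rot: [[-0.827, -0.563, 0.003], [-0.563, 0.827, 0.001], [-0.003, -0.001, -1.0]]
ft_force: [-0.6, 0.0, -2.5]
opening: 0.156
grasp_force: 39.8
[0.52722115 0.25627074 0.2077677 ] [[-8.26741516e-01 -5.62571237e-01  3.47390871e-03]
 [-5.62571986e-01  8.26747868e-01  8.50465880e-04]
 [-3.35049426e-03 -1.25120827e-03 -9.99993604e-01]] 124.2338336384075 [ 1.43615334e+01  2.66625374e+01  7.15833361e+01 -2.18828072e-03
  8.15492193e+01 -1.09872103e+02]
[ 1.09169605 -1.46017251 -0.00183075]
249 133
```

View pics/crop3.png

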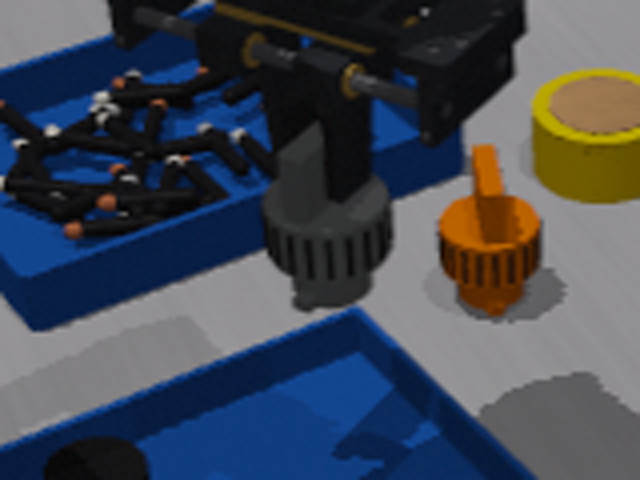

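The picture shows the cartridge hanging upright in the grip, with a lug visible at its lower left. I carry it over the collar and refine the slot angle.

```bash
python3 -m crank '[0.109,-0.146,0,0,0,0,1,0.109,-0.146,0,0,0,0,1,0.109,-0.146,0,0,0,0,1,0.109,-0.146,0,0,0,0,1,0.109,-0.146,0,0,0,0,1,0.109,-0.146,0,0,0,0,1,0.109,-0.146,0,0,0,0,1,0.109,-0.146,0,0,0,0,1,0.109,-0.146,0,0,0,0,1,0.109,-0.146,0,0,0,0,1]'
python3 - <<'E'
from h import *
np.set_printoptions(precision=4,suppress=True)
t=cv2.imread("pics/top0.png");s=cv2.imread("pics/side0.png")
c=np.array([.511,-.108,.092])
def rect(im,n):   # metric view of the collar top plane, 10 px/mm, +-40 mm, x up, y left
    M=cv2.getPerspectiveTransform(np.float32([proj(n,c+[.04,.04,0]),proj(n,c+[.04,-.04,0]),proj(n,c+[-.04,-.04,0]),proj(n,c+[-.04,.04,0])]),np.float32([[0,0],[400,0],[400,400],[0,400]]))
    return cv2.warpPerspective(im,M,(400,400),flags=cv2.INTER_CUBIC)
cv2.imwrite("pics/rect.png",np.hstack([rect(t,"top"),rect(s,"side")]))
E
```

```text
time: 6.5
tcp_pos: [0.5102, -0.1089, 0.2047]
eef_rot: [[-0.827, -0.562, -0.002], [-0.562, 0.827, 0.001], [0.001, 0.002, -1.0]]
ft_force: [-0.4, -0.1, -2.0]
opening: 0.156
grasp_force: 39.8
```

View pics/rect.png

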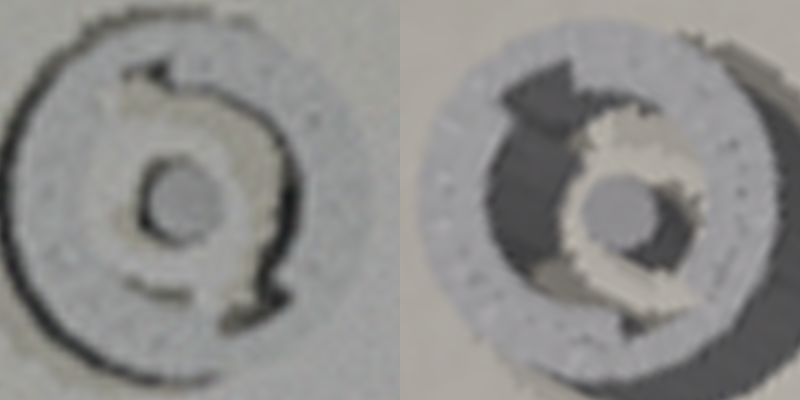

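The metric collar view shows the slot 1 corners (side view) at (500,95) and (572,60), and slot 2 (top view) at (225–290, 295–330). That gives slots at about 26° and a centre near (0.5113, -0.1075). I turn to 26°, descend to just above the collar and look at the alignment.

```bash
python3 -m crank '[-0.011,0,0,0,0,0.023,1,0,0,0,0,0,0.023,1,0,0,0.05,0,0,0,1,0,0,0.05,0,0,0,1,0,0,0.05,0,0,0,1,0,0,0.05,0,0,0,1,0,0,0.03,0,0,0,1,0,0,0,0,0,0,1,0,0,0,0,0,0,1,0,0,0,0,0,0,1]'
python3 - <<'E'
from h import *
np.set_printoptions(precision=4,suppress=True)
o=manip.observe();R=np.array(o['eef_rot']);p=np.array(o['tcp_pos']);print(p,ang(R[:,1],np.zeros(3)),o["ft_force"],o["ft_torque"])
t=manip.snapshot("side");t2=manip.snapshot("top");cv2.imwrite("pics/side5.png",t);cv2.imwrite("pics/top5.png",t2)
f=lambda im,u,v:cv2.resize(im[v-38:v+37,u-50:u+50],(400,300),interpolation=cv2.INTER_CUBIC)
cv2.imwrite("pics/crop5.png",np.vstack([cv2.resize(t[265:355,271:391],(800,600),interpolation=cv2.INTER_CUBIC)]))
for h in (.0,.024,.054): print(h,(proj("side",p-[0,0,.061-h])-[271,265])*600/90)
E
```

```text
time: 7.75
tcp_pos: [0.5128, -0.1067, 0.1603]
eef_rot: [[-0.899, -0.438, 0.001], [-0.438, 0.899, -0.0], [-0.0, -0.001, -1.0]]
ft_force: [-0.7, 0.6, -1.3]
opening: 0.153
grasp_force: 39.8
[ 0.5128 -0.1067  0.1603] 115.95146694967008 [-0.6824  0.5637 -1.3234] [ 0.0525  0.0392 -0.0284]
0.0 [402.0726 308.1935]
0.024 [405.3309 244.3273]
0.054 [409.5992 160.6633]
```

View pics/crop5.png

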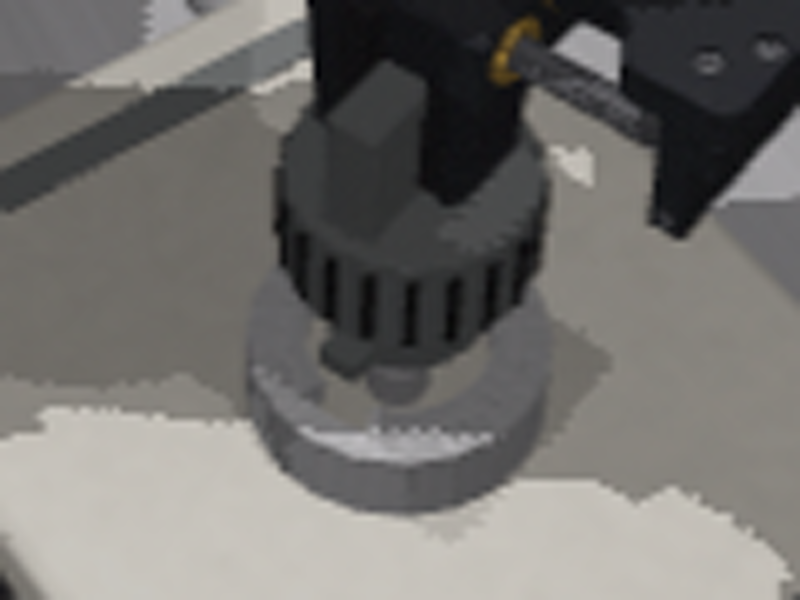

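```bash
python3 - <<'E'
from h import *
np.set_printoptions(precision=1,suppress=True)
p=np.array([.5128,-.1067,.1603-.061]);a=np.radians(25.95);X=np.array([np.cos(a),np.sin(a),0]);Y=np.array([-X[1],X[0],0]);Z=np.array([0,0,1.])
f=lambda q:(proj("side",q)-[271,265])*600/90
def ext(h,r): # silhouette extents of a disc
    P=np.array([f(p+Z*h+r*(np.cos(t)*X+np.sin(t)*Y)) for t in np.linspace(0,6.28,90)]);return P.min(0),P.max(0)
print("drum top",ext(.054,.031),"drum bottom",ext(.024,.031),"spigot bot",ext(0,.0165),ext(.0035,.02))
print("lug outer corners",[f(p+Z*h-X*.027+Y*s) for h in(.004,.010) for s in(-.005,.005)])
print("bar top -x end",[f(p+Z*.09-X*.026+Y*s) for s in(-.007,.007)],"bar bottom",[f(p+Z*.054-X*.026+Y*s) for s in(-.007,.007)])
c=np.array([.511,-.108,.092]);p=c;print("collar top",ext(0,.036),ext(-.022,.036))
E
```

```text
drum top (array([271.4,  56.7]), array([547.7, 270.6])) drum bottom (array([270.7, 140.7]), array([539.8, 353.7])) spigot bot (array([331.8, 252.5]), array([472. , 365.4])) (array([317.1, 231.8]), array([487.7, 368.6]))
lug outer corners [array([350.6, 382.8]), array([315.8, 361. ]), array([351.1, 367.1]), array([316.2, 345.2])]
bar top -x end [array([369.4, 142. ]), array([316.9, 111. ])] bar bottom [array([365.4, 248.1]), array([314.5, 217.2])]
collar top (array([244.5, 214.2]), array([549.3, 461.1])) (array([244.5, 270.2]), array([543.8, 516.1]))
```

The crop shows the cartridge about 1 mm right of the collar's axis (drum 275–550 px, collar 247–552 px), with its lug at (340,365) over the slot side. I correct by about 1.3 mm and lower it by feel.

```bash
python3 -m crank '[0.006,0.003,0,0,0,0,1,0,0,0.01,0,0,0,1,0,0,0.01,0,0,0,1,0,0,0.01,0,0,0,1,0,0,0.01,0,0,0,1,0,0,0.005,0,0,0,1,0,0,0.005,0,0,0,1,0,0,0.005,0,0,0,1,0,0,0,0,0,0,1,0,0,0,0,0,0,1]'
python3 -c "
from h import *
s=manip.observe();print(np.round(s['tcp_pos'],4),np.round(s['ft_force'],1),np.round(s['ft_torque'],2))"
```

```text
time: 9.1
tcp_pos: [0.5114, -0.1066, 0.149]
eef_rot: [[-0.899, -0.438, 0.0], [-0.438, 0.899, -0.0], [-0.0, -0.0, -1.0]]
ft_force: [-0.6, 0.5, -1.7]
opening: 0.155
grasp_force: 39.8
[ 0.5114 -0.1066  0.149 ] [-0.6  0.5 -1.7] [ 0.05  0.06 -0.03]
```

```bash
python3 -m crank '[0,0,0.004,0,0,0,1,0,0,0.003,0,0,0,1,0,0,0.003,0,0,0,1,0,0,0,0,0,0,1,0,0,0,0,0,0,1,0,0,0,0,0,0,1,0,0,0,0,0,0,1,0,0,0,0,0,0,1,0,0,0,0,0,0,1,0,0,0,0,0,0,1]'
python3 -c "
from h import *
s=manip.observe();print(np.round(s['tcp_pos'],4),np.round(s['ft_force'],1),np.round(s['ft_torque'],2))"
```

```text
time: 10.35
tcp_pos: [0.5113, -0.1066, 0.1469]
eef_rot: [[-0.899, -0.438, -0.0], [-0.438, 0.899, 0.0], [0.0, 0.0, -1.0]]
ft_force: [-0.2, -0.4, -1.7]
opening: 0.156
grasp_force: 39.8
[ 0.5113 -0.1066  0.1469] [-0.2 -0.4 -1.7] [ 0.04  0.   -0.03]
```

```bash
python3 -m crank '[0,0,0.005,0,0,0,1,0,0,0.005,0,0,0,1,0,0,0.005,0,0,0,1,0,0,0,0,0,0,1,0,0,0,0,0,0,1,0,0,0,0,0,0,1,0,0,0,0,0,0,1,0,0,0,0,0,0,1,0,0,0,0,0,0,1,0,0,0,0,0,0,1]'
python3 -c "
from h import *
s=manip.observe();print(np.round(s['tcp_pos'],4),np.round(s['ft_force'],1),np.round(s['ft_torque'],2))"
```

```text
time: 11.6
tcp_pos: [0.5114, -0.1067, 0.144]
eef_rot: [[-0.899, -0.438, 0.0], [-0.438, 0.899, -0.0], [-0.0, -0.0, -1.0]]
ft_force: [-0.2, -0.6, 2.4]
opening: 0.155
grasp_force: 39.8
[ 0.5114 -0.1067  0.144 ] [-0.2 -0.6  2.4] [0.09 0.01 0.02]
```

The upward force is about 4 N, which matches the spring's first contact. I go on in.

```bash
python3 -m crank '[0,0,0.005,0,0,0,1,0,0,0.005,0,0,0,1,0,0,0.005,0,0,0,1,0,0,0,0,0,0,1,0,0,0,0,0,0,1,0,0,0,0,0,0,1,0,0,0,0,0,0,1,0,0,0,0,0,0,1,0,0,0,0,0,0,1,0,0,0,0,0,0,1]'
python3 -c "
from h import *
s=manip.observe();print(np.round(s['tcp_pos'],4),np.round(s['ft_force'],1),np.round(s['ft_torque'],2))"
```

```text
time: 12.85
tcp_pos: [0.5114, -0.1067, 0.141]
eef_rot: [[-0.899, -0.438, 0.0], [-0.438, 0.899, -0.0], [-0.0, -0.0, -1.0]]
ft_force: [-0.5, 0.4, 4.6]
opening: 0.153
grasp_force: 39.8
[ 0.5114 -0.1067  0.141 ] [-0.5  0.4  4.6] [ 0.09 -0.03  0.01]
```

```bash
python3 -m crank '[0,0,0.005,0,0,0,1,0,0,0.005,0,0,0,1,0,0,0.005,0,0,0,1,0,0,0.005,0,0,0,1,0,0,0.005,0,0,0,1,0,0,0.005,0,0,0,1,0,0,0.005,0,0,0,1,0,0,0.005,0,0,0,1,0,0,0,0,0,0,1,0,0,0,0,0,0,1]'
python3 -c "
from h import *
s=manip.observe();print(np.round(s['tcp_pos'],4),np.round(s['ft_force'],1),np.round(s['ft_torque'],2),s['q'])"
```

```text
time: 14.1
tcp_pos: [0.5115, -0.1067, 0.1333]
eef_rot: [[-0.899, -0.438, 0.001], [-0.438, 0.899, -0.0], [-0.0, -0.0, -1.0]]
ft_force: [-1.4, 1.6, 7.0]
opening: 0.161
grasp_force: 39.8
[ 0.5115 -0.1067  0.1333] [-1.4  1.6  7. ] [0.13 0.19 0.02] [-2.47787732e+01  2.50540992e+01  8.82351704e+01  4.53401091e-04
  6.66785178e+01 -1.40730103e+02]
```

```bash
python3 -m crank '[0,0,0.005,0,0,0,1,0,0,0,0,0,0,1,0,0,0,0,0,0,1,0,0,0,0,0,0,1,0,0,0,0,0,0,1,0,0,0,0,0,0,1,0,0,0,0,0,0,1,0,0,0,0,0,0,1,0,0,0,0,0,0,1,0,0,0,0,0,0,1]' 55
python3 -c "
from h import *
s=manip.observe();print(np.round(s['tcp_pos'],4),np.round(s['ft_force'],1),np.round(s['ft_torque'],2))
t=manip.snapshot('side');cv2.imwrite('pics/crop6.png',cv2.resize(t[265:355,271:391],(800,600),interpolation=cv2.INTER_CUBIC))"
```

```text
time: 15.35
tcp_pos: [0.5114, -0.1067, 0.1324]
eef_rot: [[-0.899, -0.438, 0.001], [-0.438, 0.899, -0.0], [-0.0, -0.0, -1.0]]
ft_force: [-1.5, 0.4, 7.9]
opening: 0.151
grasp_force: 54.8
[ 0.5114 -0.1067  0.1324] [-1.5  0.4  7.9] [0.16 0.21 0.06]
```

View pics/crop6.png

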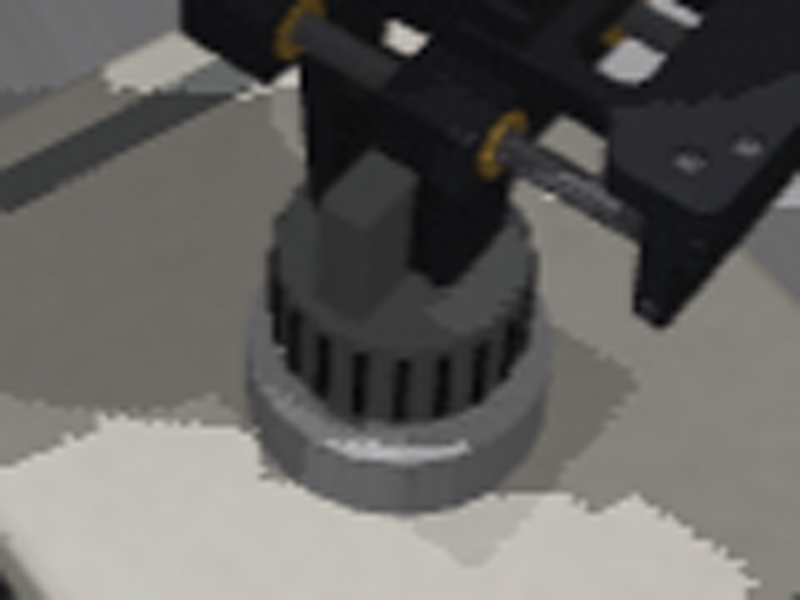

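The crop shows the drum almost down on the collar (drum front edge at y≈422), so the lugs are in the slots. I feel for the floor in 1 mm steps.

```bash
python3 -m crank '[0,0,0.005,0,0,0,1,0,0,0,0,0,0,1,0,0,0,0,0,0,1,0,0,0,0,0,0,1,0,0,0,0,0,0,1,0,0,0,0,0,0,1,0,0,0,0,0,0,1,0,0,0,0,0,0,1,0,0,0,0,0,0,1,0,0,0,0,0,0,1]'
python3 -m crank '[0,0,0.005,0,0,0,1,0,0,0,0,0,0,1,0,0,0,0,0,0,1,0,0,0,0,0,0,1,0,0,0,0,0,0,1,0,0,0,0,0,0,1,0,0,0,0,0,0,1,0,0,0,0,0,0,1,0,0,0,0,0,0,1,0,0,0,0,0,0,1]'
```

```text
time: 16.65
tcp_pos: [0.5115, -0.1067, 0.1314]
eef_rot: [[-0.899, -0.438, 0.001], [-0.438, 0.899, -0.0], [-0.0, -0.001, -1.0]]
ft_force: [-0.9, 0.9, 8.5]
opening: 0.153
grasp_force: 54.8
time: 17.9
tcp_pos: [0.5115, -0.1067, 0.1308]
eef_rot: [[-0.899, -0.438, 0.001], [-0.438, 0.899, -0.0], [-0.001, -0.001, -1.0]]
ft_force: [-2.3, 1.2, 11.2]
opening: 0.153
grasp_force: 54.8
```

That is the floor: the force rises steeply at TCP z ≈ 0.131. I back off 1 mm and start the clockwise twist gently.

```bash
python3 -m crank '[0,0,-0.006,0,0,0,1,0,0,0,0,0,0.02,1,0,0,0,0,0,0.02,1,0,0,0,0,0,0.02,1,0,0,0,0,0,0.02,1,0,0,0,0,0,0.02,1,0,0,0,0,0,0,1,0,0,0,0,0,0,1,0,0,0,0,0,0,1,0,0,0,0,0,0,1]'
python3 -c "
from h import *
s=manip.observe();R=np.array(s['eef_rot']);print(np.round(s['tcp_pos'],4),ang(R[:,1],np.zeros(3)),np.round(s['ft_force'],1),np.round(s['ft_torque'],2))"
```

```text
time: 19.15
tcp_pos: [0.5118, -0.1069, 0.1318]
eef_rot: [[-0.99, -0.138, 0.002], [-0.138, 0.99, -0.001], [-0.001, -0.001, -1.0]]
ft_force: [0.6, 0.3, 9.5]
opening: 0.155
grasp_force: 54.8
[ 0.5118 -0.1069  0.1318] 97.94875048321124 [0.6 0.3 9.5] [-0.02  0.05  0.02]
```

It turns freely, 18° with hardly any torque. I continue to about 72°.

```bash
python3 -m crank '[0,0,0,0,0,0.033,1,0,0,0,0,0,0.033,1,0,0,0,0,0,0.033,1,0,0,0,0,0,0.033,1,0,0,0,0,0,0.033,1,0,0,0,0,0,0.033,1,0,0,0,0,0,0.033,1,0,0,0,0,0,0.033,1,0,0,0,0,0,0.033,1,0,0,0,0,0,0,1]'
python3 -c "
from h import *
s=manip.observe();R=np.array(s['eef_rot']);print(np.round(s['tcp_pos'],4),ang(R[:,1],np.zeros(3)),np.round(s['ft_force'],1),np.round(s['ft_torque'],2))"
```

```text
time: 20.4
tcp_pos: [0.5118, -0.1071, 0.1318]
eef_rot: [[-0.7, 0.714, 0.002], [0.714, 0.7, -0.001], [-0.002, 0.0, -1.0]]
ft_force: [-0.0, -0.4, 8.3]
opening: 0.153
grasp_force: 54.8
[ 0.5118 -0.1071  0.1318] 44.420469162436625 [-0.  -0.4  8.3] [-0.21  0.09 -0.01]
```

Next come slow 2° steps toward the stop.

```bash
python3 -m crank '[0,0,0,0,0,0.012,1,0,0,0,0,0,0.012,1,0,0,0,0,0,0.012,1,0,0,0,0,0,0.012,1,0,0,0,0,0,0.012,1,0,0,0,0,0,0.012,1,0,0,0,0,0,0,1,0,0,0,0,0,0,1,0,0,0,0,0,0,1,0,0,0,0,0,0,1]'
python3 -c "
from h import *
s=manip.observe();R=np.array(s['eef_rot']);print(np.round(s['tcp_pos'],4),ang(R[:,1],np.zeros(3)),np.round(s['ft_force'],1),np.round(s['ft_torque'],2))"
```

```text
time: 21.65
tcp_pos: [0.5118, -0.107, 0.1318]
eef_rot: [[-0.523, 0.852, 0.002], [0.852, 0.523, -0.001], [-0.002, 0.001, -1.0]]
ft_force: [-0.6, -0.5, 8.5]
opening: 0.15
grasp_force: 54.8
[ 0.5118 -0.107   0.1318] 31.531465472006047 [-0.6 -0.5  8.5] [-0.23  0.1   0.03]
```

```bash
python3 -m crank '[0,0,0,0,0,0.01,1,0,0,0,0,0,0,1,0,0,0,0,0,0.01,1,0,0,0,0,0,0,1,0,0,0,0,0,0,1,0,0,0,0,0,0,1,0,0,0,0,0,0,1,0,0,0,0,0,0,1,0,0,0,0,0,0,1,0,0,0,0,0,0,1]'
python3 -c "
from h import *
s=manip.observe();R=np.array(s['eef_rot']);print(np.round(s['tcp_pos'],4),ang(R[:,1],np.zeros(3)),np.round(s['ft_force'],1),np.round(s['ft_torque'],2))"
```

```text
time: 22.9
tcp_pos: [0.5118, -0.107, 0.1317]
eef_rot: [[-0.468, 0.884, 0.001], [0.884, 0.468, -0.001], [-0.002, 0.001, -1.0]]
ft_force: [0.0, -0.6, 9.0]
opening: 0.158
grasp_force: 54.8
[ 0.5118 -0.107   0.1317] 27.931520030364613 [ 0.  -0.6  9. ] [-0.17  0.09  0.03]
```

```bash
python3 -m crank '[0,0,0,0,0,0.008,1,0,0,0,0,0,0,1,0,0,0,0,0,0.008,1,0,0,0,0,0,0,1,0,0,0,0,0,0,1,0,0,0,0,0,0,1,0,0,0,0,0,0,1,0,0,0,0,0,0,1,0,0,0,0,0,0,1,0,0,0,0,0,0,1]'
python3 -c "
from h import *
s=manip.observe();R=np.array(s['eef_rot']);print(np.round(s['tcp_pos'],4),ang(R[:,1],np.zeros(3)),np.round(s['ft_force'],1),np.round(s['ft_torque'],2))"
```

```text
time: 24.15
tcp_pos: [0.5117, -0.107, 0.1317]
eef_rot: [[-0.424, 0.906, 0.001], [0.906, 0.424, -0.001], [-0.002, 0.001, -1.0]]
ft_force: [-0.3, -0.6, 9.4]
opening: 0.152
grasp_force: 54.8
[ 0.5117 -0.107   0.1317] 25.061765392002165 [-0.3 -0.6  9.4] [-0.15  0.18  0.12]
```

```bash
python3 -m crank '[0,0,0,0,0,0.008,1,0,0,0,0,0,0,1,0,0,0,0,0,0,1,0,0,0,0,0,0,1,0,0,0,0,0,0,1,0,0,0,0,0,0,1,0,0,0,0,0,0,1,0,0,0,0,0,0,1,0,0,0,0,0,0,1,0,0,0,0,0,0,1]'
python3 -c "
from h import *
s=manip.observe();R=np.array(s['eef_rot']);print(np.round(s['tcp_pos'],4),ang(R[:,1],np.zeros(3)),np.round(s['ft_force'],1),np.round(s['ft_torque'],2))"
```

```text
time: 25.4
tcp_pos: [0.5114, -0.107, 0.1317]
eef_rot: [[-0.401, 0.916, 0.001], [0.916, 0.401, -0.001], [-0.001, 0.0, -1.0]]
ft_force: [-1.4, -0.1, 9.4]
opening: 0.157
grasp_force: 54.8
[ 0.5114 -0.107   0.1317] 23.635074074134753 [-1.4 -0.1  9.4] [-0.3   0.46  0.14]
```

```bash
python3 -m crank '[0,0,0,0,0,0.008,1,0,0,0,0,0,0,1,0,0,0,0,0,0,1,0,0,0,0,0,0,1,0,0,0,0,0,0,1,0,0,0,0,0,0,1,0,0,0,0,0,0,1,0,0,0,0,0,0,1,0,0,0,0,0,0,1,0,0,0,0,0,0,1]'
python3 -c "
from h import *
s=manip.observe();R=np.array(s['eef_rot']);print(np.round(s['tcp_pos'],4),ang(R[:,1],np.zeros(3)),np.round(s['ft_force'],1),np.round(s['ft_torque'],2))"
```

```text
time: 26.65
tcp_pos: [0.5112, -0.1071, 0.1317]
eef_rot: [[-0.378, 0.926, -0.0], [0.926, 0.378, -0.001], [-0.001, -0.001, -1.0]]
ft_force: [-2.6, -1.1, 10.2]
opening: 0.153
grasp_force: 54.9
[ 0.5112 -0.1071  0.1317] 22.20917449715633 [-2.6 -1.1 10.2] [-0.3  0.6  0.2]
```

```bash
python3 -m crank '[0,0,0,0,0,0.008,1,0,0,0,0,0,0,1,0,0,0,0,0,0,1,0,0,0,0,0,0,1,0,0,0,0,0,0,1,0,0,0,0,0,0,1,0,0,0,0,0,0,1,0,0,0,0,0,0,1,0,0,0,0,0,0,1,0,0,0,0,0,0,1]'
python3 -c "
from h import *
s=manip.observe();R=np.array(s['eef_rot']);print(np.round(s['tcp_pos'],4),ang(R[:,1],np.zeros(3)),np.round(s['ft_force'],1),np.round(s['ft_torque'],2))"
```

```text
time: 27.9
tcp_pos: [0.5111, -0.1071, 0.1317]
eef_rot: [[-0.355, 0.935, -0.0], [0.935, 0.355, -0.001], [-0.001, -0.001, -1.0]]
ft_force: [-3.1, -0.9, 10.5]
opening: 0.149
grasp_force: 55.1
[ 0.5111 -0.1071  0.1317] 20.80451347338328 [-3.1 -0.9 10.5] [-0.34  0.72  0.6 ]
```

A firm stop is felt: the torque rises to 0.6 N m after about 93–95°. I let it rise under control.

```bash
python3 -m crank '[0,0,-0.005,0,0,0,1,0,0,-0.005,0,0,0,1,0,0,-0.005,0,0,0,1,0,0,-0.005,0,0,0,1,0,0,-0.005,0,0,0,1,0,0,0,0,0,0,1,0,0,0,0,0,0,1,0,0,0,0,0,0,1,0,0,0,0,0,0,1,0,0,0,0,0,0,1]'
python3 -c "
from h import *
s=manip.observe();R=np.array(s['eef_rot']);print(np.round(s['tcp_pos'],4),ang(R[:,1],np.zeros(3)),np.round(s['ft_force'],1),np.round(s['ft_torque'],2))"
```

```text
time: 29.15
tcp_pos: [0.5112, -0.1067, 0.1361]
eef_rot: [[-0.354, 0.935, -0.0], [0.935, 0.354, 0.0], [0.0, -0.0, -1.0]]
ft_force: [-4.1, -3.0, -5.5]
opening: 0.156
grasp_force: 55.2
[ 0.5112 -0.1067  0.1361] 20.72878568808384 [-4.1 -3.  -5.5] [-0.66  0.87  0.59]
```

```bash
python3 -m crank '[0,0,0.004,0,0,0,1,0,0,0,0,0,0,1,0,0,0,0,0,0,-1,0,0,0,0,0,0,-1,0,0,0,0,0,0,-1,0,0,0,0,0,0,-1,0,0,0,0,0,0,-1,0,0,0,0,0,0,-1,0,0,-0.05,0,0,0,-1,0,0,-0.05,0,0,0,-1]'
python3 - <<'E'
from h import *
np.set_printoptions(precision=1,suppress=True)
t=manip.snapshot('side');cv2.imwrite('pics/side7.png',t);cv2.imwrite('pics/crop7.png',cv2.resize(t[265:355,271:391],(800,600),interpolation=cv2.INTER_CUBIC))
f=lambda q:(proj("side",q)-[271,265])*600/90
for a in (-64,-69):
  a=np.radians(a);X=np.array([np.cos(a),np.sin(a),0]);Y=np.array([-X[1],X[0],0])
  for h in(.004,.008):
    c=np.array([.5118,-.1072,.07+h]);print(h,"bar top corners",*[f(c+[0,0,.09]+X*i*.026+Y*j*.007) for i,j in((1,1),(1,-1),(-1,-1),(-1,1))],"drum bottom front",max(f(c+[0,0,.024]+.031*np.array([np.cos(t),np.sin(t),0]))[1] for t in np.linspace(0,6.3,90)))
E
```

```text
time: 30.4
tcp_pos: [0.5115, -0.1067, 0.1562]
eef_rot: [[-0.354, 0.935, 0.0], [0.935, 0.354, -0.0], [-0.0, 0.0, -1.0]]
ft_force: [-0.4, 0.5, -0.1]
opening: 0.996
grasp_force: 0.0
0.004 bar top corners [522.4 169.3] [485.7 208.6] [295.9  96.9] [333.4  59.8] drum bottom front 423.6435669259209
0.008 bar top corners [523.4 157.6] [486.6 196.9] [296.1  85.1] [333.7  48.1] drum bottom front 413.29401888021573
0.004 bar top corners [518.3 176.8] [477.1 213.4] [300.3  89.7] [341.9  55.4] drum bottom front 423.6435669259209
0.008 bar top corners [519.3 165.1] [478.  201.7] [300.5  78. ] [342.2  43.7] drum bottom front 413.29401888021573
```

View pics/crop7.png

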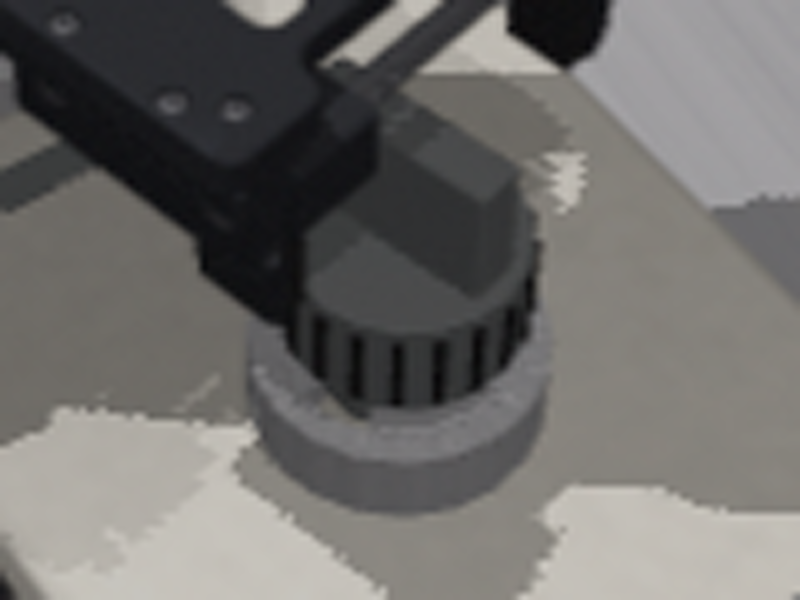

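The image shows the bar end corners at (522,165) and (484,198) and the drum's front edge at y≈408. That agrees with the 8 mm locked height (predicted 161/199) and not with 4 mm (173/211). I verify by feel: regrip lightly and try a small counter-clockwise twist.

```bash
python3 -m crank '[0,0,0.03,0,0,-0.014,-1,0,0,0.03,0,0,0,-1,0,0,0.03,0,0,0,-1,0,0,0,0,0,0,1,0,0,0,0,0,0,1,0,0,0,0,0,0,1,0,0,0,0,0,0,1,0,0,0,0,0,0,1,0,0,0,0,0,0,1,0,0,0,0,0,0,1]' 15
python3 -m crank '[0,0,0,0,0,0,1,0,0,0,0,0,0,1,0,0,0,0,0,0,1,0,0,0,0,0,0,1,0,0,0,0,0,0,1,0,0,0,0,0,0,1,0,0,0,0,0,0,1,0,0,0,0,0,0,1,0,0,0,0,0,0,1,0,0,0,0,0,0,1]'
python3 -c "
from h import *
s=manip.observe();R=np.array(s['eef_rot']);print(np.round(s['tcp_pos'],4),ang(R[:,1],np.zeros(3)),np.round(s['ft_force'],1),np.round(s['ft_torque'],2))"
python3 -m crank '[0,0,0,0,0,-0.01,1,0,0,0,0,0,-0.01,1,0,0,0,0,0,0,1,0,0,0,0,0,0,1,0,0,0,0,0,0,1,0,0,0,0,0,0,1,0,0,0,0,0,0,1,0,0,0,0,0,0,1,0,0,0,0,0,0,1,0,0,0,0,0,0,1]'
python3 -c "
from h import *
s=manip.observe();R=np.array(s['eef_rot']);print(np.round(s['tcp_pos'],4),ang(R[:,1],np.zeros(3)),np.round(s['ft_force'],1),np.round(s['ft_torque'],2))"
```

```text
time: 31.7
tcp_pos: [0.5113, -0.1066, 0.1374]
eef_rot: [[-0.395, 0.919, -0.0], [0.919, 0.395, 0.0], [0.0, 0.0, -1.0]]
ft_force: [0.0, 0.8, -0.9]
opening: 0.226
grasp_force: 0.0
time: 32.95
tcp_pos: [0.5113, -0.1066, 0.1374]
eef_rot: [[-0.395, 0.919, -0.0], [0.919, 0.395, -0.0], [0.0, -0.0, -1.0]]
ft_force: [-0.5, -0.6, -0.5]
opening: 0.158
grasp_force: 15.0
[ 0.5113 -0.1066  0.1374] 23.256182436766473 [-0.5 -0.6 -0.5] [-0.06  0.05  0.02]
time: 34.2
tcp_pos: [0.5113, -0.1066, 0.1373]
eef_rot: [[-0.452, 0.892, -0.0], [0.892, 0.452, 0.0], [0.0, -0.0, -1.0]]
ft_force: [-0.2, -0.4, -0.2]
opening: 0.157
grasp_force: 15.0
[ 0.5113 -0.1066  0.1373] 26.849635303765783 [-0.2 -0.4 -0.2] [-0.07  0.09 -0.07]
```

```bash
python3 -m crank '[0,0,0,0,0,0,1,0,0,0,0,0,0,1,0,0,0,0,0,-0.01,1,0,0,0,0,0,-0.01,1,0,0,0,0,0,0,1,0,0,0,0,0,0,1,0,0,0,0,0,0,1,0,0,0,0,0,0,1,0,0,0,0,0,0,1,0,0,0,0,0,0,1]' 40
python3 -c "
from h import *
s=manip.observe();R=np.array(s['eef_rot']);print(np.round(s['tcp_pos'],4),ang(R[:,1],np.zeros(3)),np.round(s['ft_force'],1),np.round(s['ft_torque'],2),s['opening'])"
```

```text
time: 35.45
tcp_pos: [0.5113, -0.1067, 0.1374]
eef_rot: [[-0.507, 0.862, -0.0], [0.862, 0.507, 0.0], [0.0, -0.0, -1.0]]
ft_force: [-0.0, -0.8, -0.7]
opening: 0.154
grasp_force: 40.0
[ 0.5113 -0.1067  0.1374] 30.446263548241188 [-0.  -0.8 -0.7] [-0.03  0.07 -0.01] 0.1536441806264691
```

It turned back with little torque, so it probably sits under the lip short of the notch. I press down again and feel for the floor.

```bash
python3 -m crank '[0,0,0.006,0,0,0,1,0,0,0.006,0,0,0,1,0,0,0,0,0,0,1,0,0,0,0,0,0,1,0,0,0,0,0,0,1,0,0,0,0,0,0,1,0,0,0,0,0,0,1,0,0,0,0,0,0,1,0,0,0,0,0,0,1,0,0,0,0,0,0,1]' 58
python3 -c "
from h import *
s=manip.observe();R=np.array(s['eef_rot']);print(np.round(s['tcp_pos'],4),ang(R[:,1],np.zeros(3)),np.round(s['ft_force'],1),np.round(s['ft_torque'],2),s['opening'])"
```

```text
time: 36.7
tcp_pos: [0.5115, -0.1067, 0.1356]
eef_rot: [[-0.507, 0.862, 0.001], [0.862, 0.507, -0.0], [-0.001, 0.001, -1.0]]
ft_force: [-0.7, 0.4, 5.6]
opening: 0.15
grasp_force: 58.0
[ 0.5115 -0.1067  0.1356] 30.45160582864402 [-0.7  0.4  5.6] [ 0.08  0.33 -0.04] 0.15016652289940907
```

```bash
python3 -m crank '[0,0,0.006,0,0,0,1,0,0,0.004,0,0,0,1,0,0,0,0,0,0,1,0,0,0,0,0,0,1,0,0,0,0,0,0,1,0,0,0,0,0,0,1,0,0,0,0,0,0,1,0,0,0,0,0,0,1,0,0,0,0,0,0,1,0,0,0,0,0,0,1]'
python3 -c "
from h import *
s=manip.observe();R=np.array(s['eef_rot']);print(np.round(s['tcp_pos'],4),ang(R[:,1],np.zeros(3)),np.round(s['ft_force'],1),np.round(s['ft_torque'],2),s['opening'])
t=manip.snapshot('side');cv2.imwrite('pics/side8.png',t)"
```

```text
time: 37.95
tcp_pos: [0.5115, -0.1067, 0.1337]
eef_rot: [[-0.507, 0.862, 0.001], [0.862, 0.507, -0.001], [-0.001, 0.001, -1.0]]
ft_force: [-1.4, 0.4, 6.1]
opening: 0.155
grasp_force: 58.0
[ 0.5115 -0.1067  0.1337] 30.454222177273174 [-1.4  0.4  6.1] [0.06 0.45 0.03] 0.1550634433026066
```

```bash
python3 -m crank '[0,0,0.007,0,0,0,1,0,0,0.006,0,0,0,1,0,0,0,0,0,0,1,0,0,0,0,0,0.01,1,0,0,0,0,0,0.01,1,0,0,0,0,0,0.01,1,0,0,0,0,0,0,1,0,0,0,0,0,0,1,0,0,0,0,0,0,1,0,0,0,0,0,0,1]'
python3 -c "
from h import *
s=manip.observe();R=np.array(s['eef_rot']);print(np.round(s['tcp_pos'],4),ang(R[:,1],np.zeros(3)),np.round(s['ft_force'],1),np.round(s['ft_torque'],2),s['opening'])"
```

```text
time: 39.25
tcp_pos: [0.5117, -0.1068, 0.1314]
eef_rot: [[-0.423, 0.906, 0.002], [0.906, 0.423, -0.001], [-0.002, 0.001, -1.0]]
ft_force: [-1.8, 1.1, 8.6]
opening: 0.155
grasp_force: 58.0
[ 0.5117 -0.1068  0.1314] 25.054104531702716 [-1.8  1.1  8.6] [0.06 0.35 0.07] 0.15484584413684002
```

```bash
python3 -m crank '[0,0,0,0,0,0.01,1,0,0,0,0,0,0,1,0,0,0,0,0,0,1,0,0,0,0,0,0,1,0,0,0,0,0,0,1,0,0,0,0,0,0,1,0,0,0,0,0,0,1,0,0,0,0,0,0,1,0,0,0,0,0,0,1,0,0,0,0,0,0,1]'
python3 -c "
from h import *
s=manip.observe();R=np.array(s['eef_rot']);print(np.round(s['tcp_pos'],4),ang(R[:,1],np.zeros(3)),np.round(s['ft_force'],1),np.round(s['ft_torque'],2),s['opening'])"
```

```text
time: 40.5
tcp_pos: [0.5116, -0.1069, 0.1313]
eef_rot: [[-0.395, 0.919, 0.001], [0.919, 0.395, -0.001], [-0.001, 0.001, -1.0]]
ft_force: [-1.0, 0.2, 8.4]
opening: 0.154
grasp_force: 58.0
[ 0.5116 -0.1069  0.1313] 23.268161694984425 [-1.   0.2  8.4] [0.05 0.45 0.13] 0.15419089873602562
```

```bash
python3 -m crank '[0,0,0,0,0,0.01,1,0,0,0,0,0,0,1,0,0,0,0,0,0.01,1,0,0,0,0,0,0,1,0,0,0,0,0,0,1,0,0,0,0,0,0,1,0,0,0,0,0,0,1,0,0,0,0,0,0,1,0,0,0,0,0,0,1,0,0,0,0,0,0,1]'
python3 -c "
from h import *
s=manip.observe();R=np.array(s['eef_rot']);print(np.round(s['tcp_pos'],4),ang(R[:,1],np.zeros(3)),np.round(s['ft_force'],1),np.round(s['ft_torque'],2),s['opening'])"
```

```text
time: 41.75
tcp_pos: [0.5115, -0.1069, 0.1313]
eef_rot: [[-0.338, 0.941, 0.001], [0.941, 0.338, -0.001], [-0.002, 0.0, -1.0]]
ft_force: [-2.1, 0.1, 8.8]
opening: 0.156
grasp_force: 58.6
[ 0.5115 -0.1069  0.1313] 19.756559942794137 [-2.1  0.1  8.8] [-0.06  0.56  0.76] 0.1560007400215596
```

It stops firmly again at the same place (19.8°, 0.76 N m). I ease the torque by about 2° and let it rise.

```bash
python3 -m crank '[0,0,0,0,0,-0.01,1,0,0,-0.006,0,0,0,1,0,0,-0.006,0,0,0,1,0,0,-0.006,0,0,0,1,0,0,-0.006,0,0,0,1,0,0,-0.004,0,0,0,1,0,0,0,0,0,0,1,0,0,0,0,0,0,1,0,0,0,0,0,0,1,0,0,0,0,0,0,1]'
python3 -c "
from h import *
s=manip.observe();R=np.array(s['eef_rot']);print(np.round(s['tcp_pos'],4),ang(R[:,1],np.zeros(3)),np.round(s['ft_force'],1),np.round(s['ft_torque'],2),s['opening'])"
```

```text
time: 43.0
tcp_pos: [0.5113, -0.1066, 0.136]
eef_rot: [[-0.366, 0.931, -0.0], [0.931, 0.366, -0.0], [0.0, -0.0, -1.0]]
ft_force: [0.1, -0.4, -2.2]
opening: 0.155
grasp_force: 58.1
[ 0.5113 -0.1066  0.136 ] 21.450074150787522 [ 0.1 -0.4 -2.2] [-0.23  0.14  0.32] 0.15538541634398081
```

```bash
python3 -m crank '[0,0,0,0,0,-0.012,1,0,0,0,0,0,0,1,0,0,0,0,0,0,1,0,0,0,0,0,0,1,0,0,0,0,0,0,1,0,0,0,0,0,0,1,0,0,0,0,0,0,1,0,0,0,0,0,0,1,0,0,0,0,0,0,1,0,0,0,0,0,0,1]'
python3 -c "
from h import *
s=manip.observe();R=np.array(s['eef_rot']);print(np.round(s['tcp_pos'],4),ang(R[:,1],np.zeros(3)),np.round(s['ft_force'],1),np.round(s['ft_torque'],2),s['opening'])"
```

```text
time: 44.25
tcp_pos: [0.5115, -0.1068, 0.1365]
eef_rot: [[-0.4, 0.917, 0.001], [0.917, 0.4, -0.0], [-0.001, 0.001, -1.0]]
ft_force: [-1.6, -1.3, 5.2]
opening: 0.154
grasp_force: 58.0
[ 0.5115 -0.1068  0.1365] 23.551664271808416 [-1.6 -1.3  5.2] [-0.22  0.44  0.01] 0.15380322365822308
```

```bash
python3 -m crank '[0,0,0,0,0,-0.014,1,0,0,0,0,0,-0.014,1,0,0,0,0,0,0,1,0,0,0,0,0,0,1,0,0,0,0,0,0,1,0,0,0,0,0,0,1,0,0,0,0,0,0,1,0,0,0,0,0,0,1,0,0,0,0,0,0,1,0,0,0,0,0,0,1]'
python3 -c "
from h import *
s=manip.observe();R=np.array(s['eef_rot']);print(np.round(s['tcp_pos'],4),ang(R[:,1],np.zeros(3)),np.round(s['ft_force'],1),np.round(s['ft_torque'],2),s['opening'])"
```

```text
time: 45.5
tcp_pos: [0.5117, -0.1067, 0.1366]
eef_rot: [[-0.478, 0.878, 0.002], [0.878, 0.478, -0.0], [-0.001, 0.001, -1.0]]
ft_force: [-0.9, 0.1, 6.3]
opening: 0.154
grasp_force: 58.0
[ 0.5117 -0.1067  0.1366] 28.582120735129248 [-0.9  0.1  6.3] [-0.08  0.26 -0.01] 0.15415467676123004
```

Once the torque was eased, the cartridge floated on the spring at about 7 mm, so it is in the notch and not under the lip. I check that the notch wall blocks further counter-clockwise turn.

```bash
python3 -m crank '[0,0,0,0,0,-0.014,1,0,0,0,0,0,-0.014,1,0,0,0,0,0,0,1,0,0,0,0,0,0,1,0,0,0,0,0,0,1,0,0,0,0,0,0,1,0,0,0,0,0,0,1,0,0,0,0,0,0,1,0,0,0,0,0,0,1,0,0,0,0,0,0,1]'
python3 -c "
from h import *
s=manip.observe();R=np.array(s['eef_rot']);print(np.round(s['tcp_pos'],4),ang(R[:,1],np.zeros(3)),np.round(s['ft_force'],1),np.round(s['ft_torque'],2),s['opening'])"
```

```text
time: 46.75
tcp_pos: [0.5117, -0.1068, 0.1366]
eef_rot: [[-0.554, 0.833, 0.002], [0.833, 0.554, -0.0], [-0.001, 0.001, -1.0]]
ft_force: [-0.5, -0.5, 5.7]
opening: 0.151
grasp_force: 58.0
[ 0.5117 -0.1068  0.1366] 33.6125645226513 [-0.5 -0.5  5.7] [-0.21  0.34 -0.12] 0.15106853120964905
```

```bash
python3 -m crank '[0,0,0,0,0,-0.012,1,0,0,0,0,0,0,1,0,0,0,0,0,0,1,0,0,0,0,0,0,1,0,0,0,0,0,0,1,0,0,0,0,0,0,1,0,0,0,0,0,0,1,0,0,0,0,0,0,1,0,0,0,0,0,0,1,0,0,0,0,0,0,1]'
python3 -c "
from h import *
s=manip.observe();R=np.array(s['eef_rot']);print(np.round(s['tcp_pos'],4),ang(R[:,1],np.zeros(3)),np.round(s['ft_force'],1),np.round(s['ft_torque'],2),s['opening'])"
```

```text
time: 48.0
tcp_pos: [0.5117, -0.1069, 0.1366]
eef_rot: [[-0.584, 0.812, 0.001], [0.812, 0.584, -0.001], [-0.001, 0.001, -1.0]]
ft_force: [-0.9, -1.2, 4.3]
opening: 0.156
grasp_force: 58.1
[ 0.5117 -0.1069  0.1366] 35.73352965301388 [-0.9 -1.2  4.3] [-0.28  0.37 -0.35] 0.15591999706263637
```

The counter-clockwise turn is blocked (−0.35 N m), so the cartridge is captured in the notch. I turn it back to near the stop, let it rise fully, release and withdraw.

```bash
python3 -m crank '[0,0,0,0,0,0.022,1,0,0,0,0,0,0.022,1,0,0,0,0,0,0.022,1,0,0,0,0,0,0,1,0,0,-0.004,0,0,0,1,0,0,0,0,0,0,1,0,0,0,0,0,0,1,0,0,0,0,0,0,-1,0,0,0,0,0,0,-1,0,0,0,0,0,0,-1]'
python3 -m crank '[0,0,0,0,0,0,-1,0,0,0,0,0,0,-1,0,0,0,0,0,0,-1,0,0,-0.05,0,0,0,-1,0,0,-0.1,0,0,0,-1,0,0,-0.1,0,0,0,-1,0,0,-0.15,0,0,0,-1,0,0,-0.15,0,0,0,-1,0,0,0,0,0,0,-1,0,0,0,0,0,0,-1]'
python3 - <<'E'
from h import *
t=manip.snapshot('side');cv2.imwrite('pics/crop9.png',np.hstack([cv2.resize(t,(400,300)),cv2.resize(t[265:355,271:391],(400,300),interpolation=cv2.INTER_CUBIC)]))
E
```

```text
time: 49.25
tcp_pos: [0.5112, -0.1065, 0.1365]
eef_rot: [[-0.406, 0.914, -0.0], [0.914, 0.406, 0.0], [0.001, -0.0, -1.0]]
ft_force: [-0.4, 0.0, 0.1]
opening: 0.466
grasp_force: 0.0
time: 50.5
tcp_pos: [0.511, -0.1065, 0.2462]
eef_rot: [[-0.406, 0.914, -0.001], [0.914, 0.406, 0.0], [0.001, -0.001, -1.0]]
ft_force: [-0.2, 0.5, -0.4]
opening: 1.003
grasp_force: 0.0
```

View pics/crop9.png

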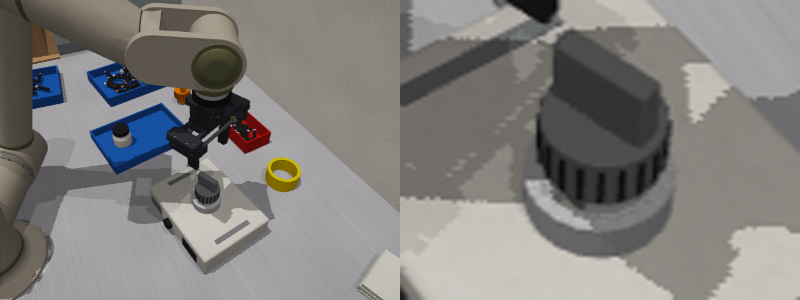

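The picture shows the cartridge upright in the collar at the same locked height as before (drum front edge y≈204×2). The gripper is clear, and the jar, tape and bin are where they were.

```bash
python3 -c "
from cell import manip
print(manip.sign_off())"
```

```text
the job is handed in; nothing more can be done
None
```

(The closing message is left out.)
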